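# Show the dumbbell die's cutting edge to the inspection camera

### The job

Before specimens are cut, the edge of the dumbbell die must be checked for nicks: pull the drawer of the small die cabinet all the way out to its stop, lift out the dumbbell die (the block with the round boss on top, not its neighbour with the bar) and hold it up in front of the inspection camera. Its bladed underside must squarely face the lens, centred on the lens axis with the cutting edge at the camera's focus 110 mm in front of the lens, and its long side must be level, across the picture. Finish holding it still in the air there, touching nothing but the gripper, with the drawer left pulled out; do not lift the other die, knock the camera or push the dial gauge on the bench aside.

Things in the scene. Friction and masses are not known exactly. Their poses are not given: they have to be found in the camera images.
- die_drawer (a joint): Pull-out of the drawer in m: 0 is shut, 0.145 is fully out at its stop; starts shut. It slides towards the cabinet's front (-x of die_cabinet) against about 2 N and stays where it is left. Open, the whole of both dies lies clear of the cabinet's top.
- drawer_handle (a point): Middle of the drawer's bar handle: round metal bar 11 mm thick, 110 mm long, level along this frame's y, its axis 35 mm in front of the drawer's face and 52 mm above the bench, on two thin posts near its ends. Frame axes are the cabinet's and it moves with the drawer. The cabinet's top is 85 mm above the bench; a caliper lies on it.
- die_cabinet: Fixed grey steel bench-top cabinet, 200 (x, deep) x 250 (y) x 85 mm high with one drawer, on the right of the bench. Origin: centre of its underside. Its front is its -x side. In the drawer, black saddles 104 mm apart carry each die by its two ends; between them the die's long sides are free and the drawer's floor is 14 mm below the block.
- dumbbell_die: Dumbbell die, loose, about 0.36 kg: plain steel block 36 (x) x 118 (y) x 18 mm (z) with a round boss (about 16 mm dia., to z = 30 mm) on top; below it a dumbbell-shaped blade 88 x 22 mm, 8 mm deep (z = 0 to -8 mm). Origin: centre of the block's underside, z up. Lies with y along the drawer's pull, in the left or right saddle, 34 mm above the bench. Grip across the 36 mm.
- cutting_edge (a point): Centre of the dumbbell die's cutting edge, 8 mm below the block's underside; axes as the die's (y along its length, z towards the boss).
- die_boss (a point): Top of the dumbbell die's round boss, 30 mm above the block's underside.
- strip_die: The other die, in the other saddle, loose, leave it: a plain metal block of the same 36 x 118 x 18 mm, but with a straight bar 56 x 12 x 12 mm on top in place of the round boss. Origin: centre of the block's underside.
- camera_stand: Fixed stand of the inspection camera, on the left behind the keyboard: dark base 100 x 125 x 12 mm, post 15 mm dia. to 197 mm high at its +y side. Origin: centre of the base's underside (6 mm off in y); its -x side faces the robot. The camera is clamped to the post at a height that differs from day to day.
- lens (a point): Centre of the camera's lens, in the middle of a round ring light 66 mm across. The optical axis is this frame's z and points out of the lens, up at 55 degrees from level towards the stand's -x side; y is level, across the picture. The camera's box behind it is 42 x 42 x 50 mm.
- focus (a point): The camera's focus: point in the air on the optical axis 110 mm in front of lens, same axes (z away from the lens, y level). The cutting edge's centre belongs here, die y along this y (either way round), boss away from the lens.
- thickness_gauge: Dial thickness gauge, 95 x 69 x 22 mm, loose on the bench at the left end of the keyboard; bystander. Origin: centre of its underside.

How it is judged:
By the outcome, as a careful person would: the job done as asked, in the order asked, and still so for the second after the job is handed in, while the arm keeps its last pose, push and grip.
It also fails if it takes over 54 s, if anything falls off the work surface, if the arm or the gripper's body presses on something with over 40 N, if the wrist force passes 120 N, or if a joint passes its speed limit or range.

### The arm

A 6-joint arm with a two-finger parallel gripper is mounted at the origin on a cart in front of the work surface, level with it; the furniture and walls round the work are solid. World frame = base frame: x ahead of the robot, y to its left, z up, the work surface at z = 0. Lengths are in m, angles in rad, forces in N, time in s.
With the tool pointing down it reaches from about 0.25 to 0.725 m from the base axis. Payload 4 kg.
Tool frame: the origin (TCP) lies between the finger pads; the fingertips stand 11 mm ahead of it and the grasp point (between the pads) lies 8 mm behind it (bot.tip_extent is the distance from the TCP to the fingertips, in m); z points along the fingers, y is the line along which they close (so a half turn about z gives the same grasp; the last joint's range is limited). The gripper opens to 85 mm and grips with 20 to 120 N. Pads are 22 mm wide; open, the fingers measure 114 mm over their backs; the gripper's body (76 mm by 85 mm) begins 54 mm behind the grasp point. The pads swing forward as they close: fully open they stand 13 mm farther back than shut.
Start: joints at [-1.303, 0.241, 0.005, 1.335, 0, 1.571], TCP at [0.132, -0.482, 0.242] pointing down, gripper open.
Joint ranges: [-2.72, 2.72], [-1.05, 1.87], [-1.09, 1.28], [-1.99, 2.15], [-1.42, 1.44], [-3.14, 3.14]. Speed limits (rad/s): [2.79, 2.79, 3.14, 3.14, 3.14, 3.14].

### API

Orientations are given as a unit quaternion [x, y, z, w].
In Python, from workcell import bot gives the robot as it stands. The module is installed in compiled form; this text tells all that it offers.
- The arm moves only by the tool drive_tool, never from a script. Its argument "rows" is a list of rows, each an object of numbers: "dx", "dy", "dz": the shift along the tool's x, y, z in units of 50 mm (1.0 is 50 mm); "wx", "wy", "wz": the turn, a rotation vector about the tool's x, y, z in units of 5 degrees (1.0 is 5 degrees); "hand": the finger opening in mm, from 0 to 85.4. A call has 1 to 20 rows; each row is the pose to reach, as a shift and turn from the pose commanded when the call began, along the tool's axes at that moment; what a row does not reach only later rows make up. A row lasts 1/10 s, in which the tool goes at most 50 mm and 8.59 degrees, less where a joint would pass 70% of its speed; a pose out of reach is approached as far as the arm can. A call with a gripper value outside its range is refused whole. The fingers move at their own pace and stop on an object; the grip force is fixed at half the most. Time passes only in rows, so rows that repeat a pose let the fingers close. It gives the time, the measured TCP pose, the force, the opening and the grip force at its end, in the units of the state.
- bot.get_obs(): the state, without advancing time (a new reading comes with each control period).
- bot.camera(name): name is "scene" or "top"; returns the picture (384x512x3 uint8, red, green, blue); there is no depth.
- bot.get_calibration(name): a dict with "vfov" (degrees; the focal length in pixels is half the picture's height over the tangent of half this angle, whatever the lens; pixels are square), "cx", "cy" (the principal point, pixels), "origin" and "rotation" of the camera in the world. Camera axes: x right, y up, looking along -z (the intrinsics and any distortion apply to the point x, -y, -z); pixel columns grow to the right and rows downward; lengths in m; the calibration is good to about 2 mm. A picture is of the moment at which its call begins. get_calibration takes no time and is no camera call.
- bot.job_done(): hands the job in; it is judged then, once.
Trained networks look in the newest picture that a camera, given by its name, has taken for a name from the list of things; names that differ only in an ending like _2 or _b are one class to them, and where a whole thing is asked for, a point or a joint stands for the part that bears it (a point fixed in the world has none). Each returns a list of dicts, best first, with "score" (0 to 1); they miss things now and then, are a little off and sometimes report something else, mostly with a low value. They report only what shows in the picture. A call takes as long as a camera call.
- bot.look_for(camera, thing): "extent" ([centre column, centre row, width, height] in pixels, round what is visible of it).
- bot.outline_of(camera, thing): "region" (384x512 bool, what is visible of it) and "extent" ([centre column, centre row, width, height] in pixels, round what is visible of it).
The state is a dict: "clock": time; "joint_pos": joint angles; "joint_vel": joint speeds; "tau": joint torques, N m; "eef_pos": TCP position; "tool_rot": TCP orientation; "ft_force": force on the tool from outside, world axes, zero at the start; "ft_torque": the same for the moment, N m; "grip_width": finger opening in m; "grasp_force": force on a finger pad.
Only numpy, scipy, OpenCV 4.12 (cv2) and the standard library are available. Lean on these libraries where they do the work, as an engineer would, in place of code of your own. Each camera call takes 0.05 s, during which the arm holds its last target. There are 200 camera calls.

## Working session

There is one attempt and no reset: what is moved stays moved. The work goes in short steps, Python scripts to look and compute and a tool call to move; the robot and the scene stay as the last step left them, time stands still between calls to the robot, and variables do not carry over. Pictures are saved under pics/ and viewed, at most 12 in all, crops included, and the job is handed in when it is done.

Besides the shell and the picture viewer there is one more tool, called after "Request:" by a JSON object that holds its "op" and its "data", one argument or row to a line. drive_tool: Moves the arm, as the interface text tells. Its arguments: {"type":"object","properties":{"rows":{"type":"array","items":{"type":"object","properties":{"dx":{"type":"number"},"dy":{"type":"number"},"dz":{"type":"number"},"wx":{"type":"number"},"wy":{"type":"number"},"wz":{"type":"number"},"hand":{"type":"number"}}}}},"required":["rows"]}

```bash
mkdir -p pics; python3 - <<'E'
from workcell import bot
import cv2
for c in ("scene","top"):
    im=bot.camera(c); cv2.imwrite(f"pics/{c}0.png",cv2.resize(im[:,:,::-1],(800,600)))
    k=bot.get_calibration(c); print(c,k)
    for t in ["drawer_handle","die_cabinet","dumbbell_die","camera_stand","lens","thickness_gauge","strip_die"]:
        print(t,[(round(d['score'],2),[round(float(v),1) for v in d['extent']]) for d in bot.look_for(c,t)[:2]])
print(bot.get_obs())
E
```

```text
scene {'vfov': 55.26807222161042, 'cx': 255.62042869067122, 'cy': 193.89617134887013, 'origin': array([-0.06245486,  0.73034385,  1.01066799]), 'rotation': array([-0.16232553,  0.36907036,  0.83781099, -0.36811715])}
drawer_handle [(0.57, [320.1, 175.0, 39.9, 37.0])]
die_cabinet [(0.79, [300.6, 165.6, 74.6, 58.2])]
dumbbell_die []
camera_stand [(0.85, [173.5, 255.7, 50.6, 57.6])]
lens [(0.74, [167.7, 243.0, 35.6, 30.2])]
thickness_gauge []
strip_die []
top {'vfov': 46.95651286903359, 'cx': 250.3964383179967, 'cy': 194.0632700823239, 'origin': array([0.45755392, 0.07304717, 1.72292246]), 'rotation': array([ 0.03674263, -0.03435092, -0.6970452 ,  0.71526078])}
drawer_handle [(0.77, [343.3, 203.5, 65.6, 19.2])]
die_cabinet [(0.98, [341.1, 178.8, 69.9, 68.9])]
dumbbell_die [(0.43, [161.7, 181.4, 47.2, 28.6])]
camera_stand [(0.67, [161.0, 182.2, 46.8, 30.3])]
lens [(0.63, [155.1, 176.8, 25.1, 17.7])]
thickness_gauge [(0.79, [143.3, 222.8, 26.5, 17.4])]
strip_die []
{'clock': 0.8, 'joint_pos': array([-1.30304656e+00,  2.40581998e-01,  4.99354228e-03,  1.33517850e+00,
       -1.19923788e-05,  1.57078210e+00]), 'joint_vel': array([ 7.84784977e-04,  5.81120262e-04, -9.88319597e-04,  7.78515955e-04,
        7.80807150e-04,  3.45731720e-05]), 'tau': array([-2.39914800e-03, -3.72151101e+01,  2.52679092e+01,  8.24614854e-04,
       -4.00127828e-05,  7.89085618e-06]), 'eef_pos': array([ 0.13227893, -0.48218995,  0.242313  ]), 'tool_rot': array([ 9.91051184e-01,  1.33482394e-01, -3.98275037e-06,  1.53525026e-05]), 'ft_force': array([-0.5922283 ,  0.40625656,  0.30576215]), 'ft_torque': array([-0.02764096, -0.05400691,  0.00867963]), 'grasp_force': 0.0, 'grip_width': 0.08570185160550238}
```

View pics/scene0.png

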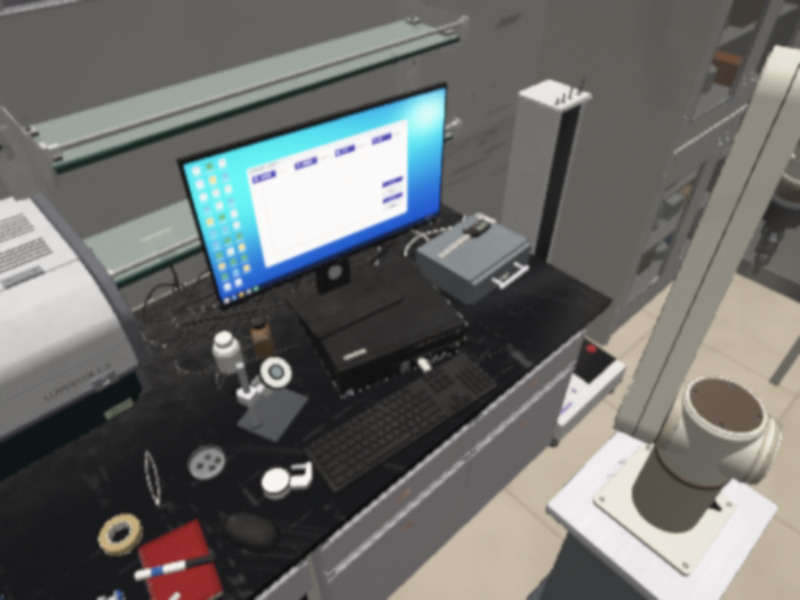

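View pics/top0.png

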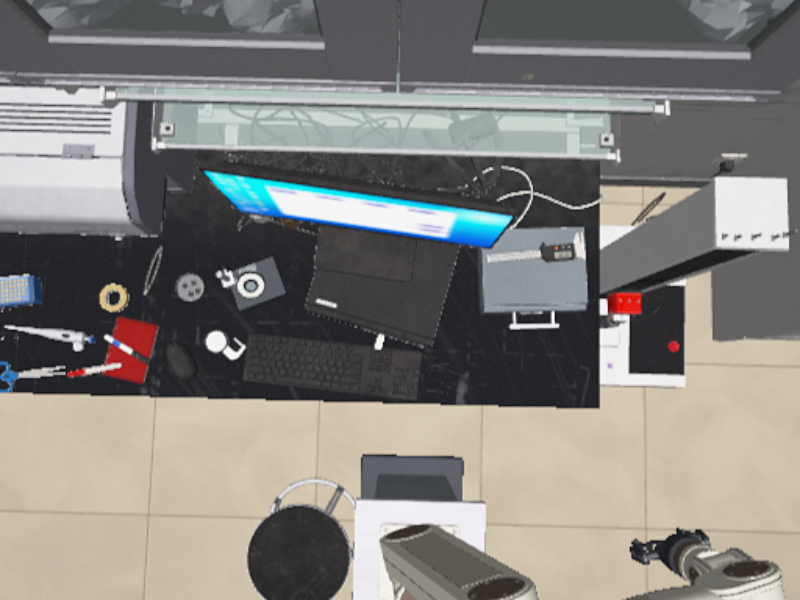

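Scene picture: the cabinet is at about (475,255) with its handle at (510,275), and the ring light is at (275,372). The top picture shows the cabinet at (533,270), the handle bar at (533,325), the lens ring at (250,285) and the gauge at (222,343). I'll measure more closely.

```bash
cat > h.py <<'E'
import numpy as np, cv2
from scipy.spatial.transform import Rotation as R
from workcell import bot
def cam(c):
    k=bot.get_calibration(c); f=192/np.tan(np.radians(k['vfov'])/2)
    return k,f,R.from_quat(k['rotation']).as_matrix()
def ray(c,p):
    k,f,M=cam(c); d=M@np.array([(p[0]-k['cx'])/f,-(p[1]-k['cy'])/f,-1]); return np.array(k['origin']),d/np.linalg.norm(d)
def onz(c,p,z):
    o,d=ray(c,p); return o+d*(z-o[2])/d[2]
def proj(c,X):
    k,f,M=cam(c); q=M.T@(np.asarray(X)-k['origin']); return np.array([k['cx']+f*q[0]/-q[2],k['cy']-f*q[1]/-q[2]])
def tri(p1,p2):
    o1,d1=ray("scene",p1);o2,d2=ray("top",p2)
    s=np.linalg.lstsq(np.c_[d1,-d2],o2-o1,rcond=None)[0]
    a,b=o1+s[0]*d1,o2+s[1]*d2; return (a+b)/2,np.linalg.norm(a-b)
E
python3 - <<'E'
from h import *
np.set_printoptions(precision=4,suppress=True)
T=bot.camera("top");S=bot.camera("scene")
z={"die_cabinet":.085,"drawer_handle":.052,"camera_stand":.012,"lens":.15,"thickness_gauge":.02}
for t in z:
    for c in ("top","scene"):
        for d in bot.outline_of(c,t)[:1]:
            m=d['region'].astype(np.uint8); pts=cv2.findNonZero(m)
            r=cv2.minAreaRect(pts); cs=cv2.boxPoints(r)
            print(t,c,round(d['score'],2),"c",r[0],"n",len(pts),"mean",pts.mean((0,1)))
            if c=="top":print(np.array([onz(c,p,z[t])[:2] for p in cs]).ravel(), onz(c,r[0],z[t]))
def crop(im,x,y,w,h,s,n): return cv2.imwrite(f"pics/{n}.png",cv2.resize(im[y:y+h,x:x+w,::-1],None,fx=s,fy=s,interpolation=cv2.INTER_CUBIC))
a=cv2.resize(T[135:225,295:385],(400,400),interpolation=2);b=cv2.resize(T[150:240,120:210],(400,400),interpolation=2)
cc=cv2.resize(S[120:195,260:360],(400,300),interpolation=2);dd=cv2.resize(S[210:285,130:230],(400,300),interpolation=2)
im=np.vstack([np.hstack([a,b])[:, :],np.hstack([cc,dd])]); cv2.imwrite("pics/crops.png",cv2.resize(im,None,fx=.85,fy=.85)[:,:,::-1])
E
```

```text
die_cabinet top 0.81 c (341.0, 177.5) n 3279 mean [340.2504 176.9661]
[ 0.8138 -0.1238  0.8205 -0.3871  0.5754 -0.3865  0.5687 -0.127 ] [ 0.6937 -0.2561  0.085 ]
die_cabinet scene 0.66 c (304.1236267089844, 164.7977752685547) n 2605 mean [303.0411 165.7996]
drawer_handle top 0.61 c (340.5, 202.5) n 466 mean [340.1309 199.9871]
[ 0.6281 -0.1341  0.6346 -0.3883  0.5775 -0.3882  0.571  -0.1348] [ 0.6027 -0.2614  0.052 ]
drawer_handle scene 0.57 c (320.4443359375, 174.8802032470703) n 660 mean [320.0758 174.1667]
camera_stand top 0.65 c (160.15609741210938, 179.4951171875) n 876 mean [161.8288 180.9361]
[0.7071 0.5269 0.7627 0.3897 0.6495 0.3431 0.5946 0.4795] [0.6782 0.4348 0.012 ]
camera_stand scene 0.7 c (172.2242431640625, 255.54183959960938) n 1640 mean [171.1988 255.3616]
lens top 0.62 c (154.25889587402344, 179.79042053222656) n 359 mean [156.3008 179.7326]
[0.6281 0.4793 0.6978 0.4756 0.6897 0.3741 0.6201 0.3782] [0.6588 0.4268 0.15  ]
lens scene 0.75 c (167.4512176513672, 244.43902587890625) n 570 mean [168.914  243.2246]
thickness_gauge top 0.69 c (143.30003356933594, 221.40003967285156) n 294 mean [142.4286 220.7891]
[0.5099 0.5509 0.5614 0.5281 0.5161 0.4301 0.4649 0.4531] [0.513  0.4905 0.02  ]
thickness_gauge scene 0.58 c (182.0, 308.5) n 385 mean [179.374  307.8909]
```

View pics/crops.png

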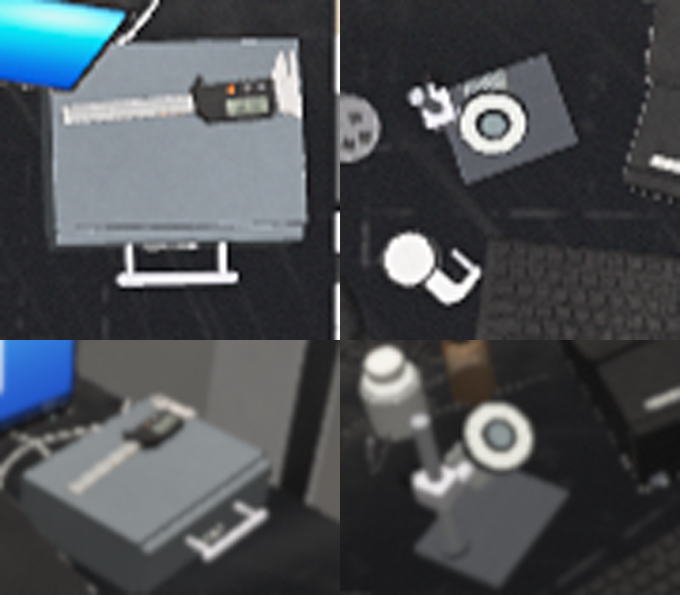

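The crops show the bar handle in the top view (ends near (326,209) and (358,208)), the ring light (top (160.5,183), scene (177,238.5)) and the stand base corners. Next I'll fit these numerically.

```bash
cat > m1.py <<'E'
from h import *
np.set_printoptions(precision=4,suppress=True)
T=bot.camera("top");S=bot.camera("scene")
def ring(im,x,y,r,th):
    g=cv2.cvtColor(im,cv2.COLOR_RGB2GRAY); m=(g>th).astype(np.uint8)
    mm=np.zeros_like(m); cv2.circle(mm,(x,y),r,1,-1); m&=mm
    n,l,st,_=cv2.connectedComponentsWithStats(m); i=1+np.argmax(st[1:,4]); 
    c=max(cv2.findContours((l==i).astype(np.uint8),0,1)[0],key=cv2.contourArea)
    return cv2.fitEllipse(c)
for th in (140,170,190):
    t=ring(T,160,183,11,th); s=ring(S,177,238,13,th); print(t,s); print("lens",*tri(s[0],t[0]))
# base edges
P=lambda x,y:(120+(x-340)/3.778,150+y/3.778)
c=[onz("top",P(*p),.012) for p in ((547,55),(578,142),(468,185))]
print("base",c,np.degrees(np.arctan2(*(c[0]-c[1])[1::-1])),np.degrees(np.arctan2(*(c[1]-c[2])[1::-1])),[np.linalg.norm(c[i]-c[i+1]) for i in (0,1)])
# handle
g=cv2.cvtColor(T,cv2.COLOR_RGB2GRAY).astype(float)[204:214,320:364]; 
b=(g>150); ys,xs=np.nonzero(b); w=g[b]
top=[]
for x in range(9,36):
    col=g[1:,x]; wt=np.clip(col-60,0,None); top.append((320+x,205+(wt*np.arange(9)).sum()/wt.sum()))
k=np.polyfit(*np.array(top).T,1); print(k,"x range",xs.min()+320,xs.max()+320)
print(g.max(0).astype(int))
E
python3 m1.py
```

```text
((159.59181213378906, 182.21380615234375), (14.93075942993164, 17.62831687927246), 97.85047912597656) ((176.17108154296875, 237.73838806152344), (17.444622039794922, 19.332624435424805), 133.01409912109375)
lens [0.6511 0.408  0.1473] 0.0005254143186657667
((159.9979248046875, 182.0957489013672), (14.629790306091309, 16.30449676513672), 86.51547241210938) ((176.11473083496094, 237.77745056152344), (16.909305572509766, 18.83355140686035), 134.1611785888672)
lens [0.652  0.4073 0.1457] 0.001465408645108487
((160.06996154785156, 182.22442626953125), (14.357115745544434, 16.119712829589844), 86.36750030517578) ((176.20510864257812, 237.6603240966797), (16.239608764648438, 18.347816467285156), 132.24322509765625)
lens [0.6516 0.407  0.1463] 0.001740434658647566
base [array([0.7387, 0.3802, 0.012 ]), array([0.6488, 0.3443, 0.012 ]), array([0.6013, 0.4557, 0.012 ])] 21.758009984421598 -66.93751912163334 [np.float64(0.0968263721985307), np.float64(0.12103132722047619)]
[ -0.0249 216.6114] x range 326 357
[ 41  39  57  52  42  76 213 252 245 255 244 244 245 247 248 248 249 249
 249 249 250 251 250 250 250 251 251 251 251 251 251 251 249 247 255 249
 254 247  43  42  42  42  39  40]
```

```bash
cat > m2.py <<'E'
from h import *
np.set_printoptions(precision=4,suppress=True)
T=bot.camera("top")
f=lambda x:(x,-0.0249*x+216.6114)
a,b=onz("top",f(325.7),.055),onz("top",f(357.6),.055)
d=a-b; print("handle",(a+b)/2,np.linalg.norm(d),"cab yaw",np.degrees(np.arctan2(-d[0],d[1])))
# stand base: fit model by gradient: edge strength along rect 100x125 outline
from scipy.optimize import differential_evolution
g=cv2.GaussianBlur(cv2.cvtColor(T,cv2.COLOR_RGB2GRAY).astype(np.float32),(0,0),.7)
def fit(cx,cy,z,W,L,edges,y0,g=g):
    t=np.linspace(-.42,.42,40)
    def cost(p):
        M=R.from_euler('z',p[2]).as_matrix(); v=0
        for e in edges:
            for sgn,o in ((-1,.005),(1,-.005)):
                n=o
                q={'+x':np.c_[np.full(40,W/2+n),t*L],'-x':np.c_[np.full(40,-W/2+(-n)),t*L],'+y':np.c_[t*W,np.full(40,L/2+n)],'-y':np.c_[t*W,np.full(40,-L/2-n)]}[e]
                X=np.c_[q,np.zeros(40)]@M.T+[p[0],p[1],z]
                uv=np.array([proj("top",x) for x in X]).astype(np.float32)
                v+=sgn*cv2.remap(g,uv[:,0],uv[:,1],1).mean()
        return -v
    r=differential_evolution(cost,[(cx-.025,cx+.025),(cy-.025,cy+.025),(y0-.1,y0+.1)],seed=1,maxiter=40,popsize=8)
    return r.x,np.degrees(r.x[2]),-r.fun
print("stand",fit(.67,.418,.012,.1,.125,('+x','-x','-y'),.39))
print("cab",fit(.69,-.26,.085,.2,.25,('-x','-y','+x'),0))
E
python3 m2.py; python3 -c "
from h import *
print(bot.get_obs()['clock'])"
```

```text
handle [ 0.5813 -0.2652  0.055 ] 0.12059071653949906 cab yaw 2.904585614455524
1.55Traceback (most recent call last):
    calc_energies = list(
        self._mapwrapper(self.func, parameters_pop[0:S])
    )
    return self.f(x, *self.args)
           ~~~~~~^^^^^^^^^^^^^^^
  File "m2.py", line 19, in cost
    uv=np.array([proj("top",x) for x in X]).astype(np.float32)
                 ~~~~^^^^^^^^^
  File "h.py", line 12, in proj
    k,f,M=cam(c); q=M.T@(np.asarray(X)-k['origin']); return np.array([k['cx']+f*q[0]/-q[2],k['cy']-f*q[1]/-q[2]])
          ~~~^^^
  File "h.py", line 5, in cam
    k=bot.get_calibration(c); f=192/np.tan(np.radians(k['vfov'])/2)
ValueError: time passes only in moves, steps and waits

The above exception was the direct cause of the following exception:

Traceback (most recent call last):
  File "m2.py", line 24, in <module>
    print("stand",fit(.67,.418,.012,.1,.125,('+x','-x','-y'),.39))
                  ~~~^^^^^^^^^^^^^^^^^^^^^^^^^^^^^^^^^^^^^^^^^^^^
  File "m2.py", line 22, in fit
    r=differential_evolution(cost,[(cx-.025,cx+.025),(cy-.025,cy+.025),(y0-.1,y0+.1)],seed=1,maxiter=40,popsize=8)
RuntimeError: The map-like callable must be of the form f(func, iterable), returning a sequence of numbers the same length as 'iterable'
```

```bash
sed -i 's/^def cam/from functools import lru_cache\n@lru_cache\ndef cam/' h.py; python3 m2.py
```

```text
handle [ 0.5813 -0.2652  0.055 ] 0.12059071653949906 cab yaw 2.904585614455524
stand (array([0.6727, 0.4232, 0.3796]), np.float64(21.75078628223014), np.float64(189.62701416015625))
cab (array([ 0.714 , -0.2574,  0.0527]), np.float64(3.0209954607117546), np.float64(247.35989379882812))
```

```bash
cat >> h.py <<'E'
def rel(p,Mt,o=None):
    o=o or bot.get_obs(); M=R.from_quat(o['tool_rot'])
    print("d",np.round(M.inv().apply(np.asarray(p)-o['eef_pos'])/.05,3),"w",np.round(np.degrees((M.inv()*Mt).as_rotvec())/5,2),"t",round(o['clock'],2))
def down(yaw): return R.from_euler('z',yaw,degrees=True)*R.from_euler('x',180,degrees=True)
E
python3 -c "
from h import *
rel([.580,-.265,.16],down(93))"
```

```text
d [ 9.784 -1.819  1.646] w [ -0.    -0.   -15.53] t 1.6
```

Request:
{"op": "drive_tool", "data": {
  "rows": [
    {"dx":4.9,"dy":-0.9,"dz":0.5,"wz":-7.8,"hand":34},
    {"dx":9.784,"dy":-1.819,"dz":1.646,"wz":-15.53,"hand":34},
    {"dx":9.784,"dy":-1.819,"dz":1.646,"wz":-15.53,"hand":34},
    {"dx":9.784,"dy":-1.819,"dz":1.646,"wz":-15.53,"hand":34},
    {"dx":9.784,"dy":-1.819,"dz":1.646,"wz":-15.53,"hand":34},
    {"dx":9.784,"dy":-1.819,"dz":1.646,"wz":-15.53,"hand":34},
    {"dx":9.784,"dy":-1.819,"dz":1.646,"wz":-15.53,"hand":34},
    {"dx":9.784,"dy":-1.819,"dz":1.646,"wz":-15.53,"hand":34},
    {"dx":9.784,"dy":-1.819,"dz":1.646,"wz":-15.53,"hand":34},
    {"dx":9.784,"dy":-1.819,"dz":1.646,"wz":-15.53,"hand":34},
    {"dx":9.784,"dy":-1.819,"dz":1.646,"wz":-15.53,"hand":34},
    {"dx":9.784,"dy":-1.819,"dz":1.646,"wz":-15.53,"hand":34},
    {"dx":9.784,"dy":-1.819,"dz":1.646,"wz":-15.53,"hand":34},
    {"dx":9.784,"dy":-1.819,"dz":1.646,"wz":-15.53,"hand":34}
  ]
}}

```text
invalid input at $.rows[0]: expected keys dx, dy, dz, wx, wy, wz, hand
```

```bash
python3 -c "
from h import *
o=bot.get_obs();print(o['joint_pos'],o['eef_pos'],o['grip_width'])
rel([.580,-.265,.046],down(93))
T=bot.camera('top');S=bot.camera('scene')
a=cv2.resize(T[135:225,295:385],(400,400),interpolation=2);b=cv2.resize(S[100:190,270:360],(400,400),interpolation=2)
cv2.imwrite('pics/app.png',np.hstack([a,b])[:,:,::-1])"
```

```text
[-1.30297650e+00  2.40619424e-01  5.00698758e-03  1.33522190e+00
 -5.73332146e-06  1.57079543e+00] [ 0.13231167 -0.48216996  0.24229942] 0.08546442295384989
d [ 9.784 -1.819  3.926] w [ -0.    -0.   -15.53] t 1.6
```

View pics/app.png

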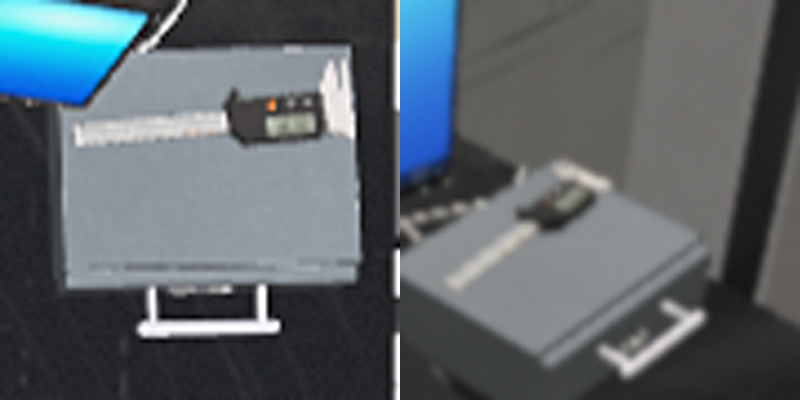

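The picture shows the unchanged scene, because the move was refused: every row needs all the keys.

Request:
{"op": "drive_tool", "data": {
  "rows": [
    {"dx":4.9,"dy":-0.9,"dz":0.5,"wx":0,"wy":0,"wz":-7.8,"hand":34},
    {"dx":9.78,"dy":-1.82,"dz":1.65,"wx":0,"wy":0,"wz":-15.53,"hand":34},
    {"dx":9.78,"dy":-1.82,"dz":1.65,"wx":0,"wy":0,"wz":-15.53,"hand":34},
    {"dx":9.78,"dy":-1.82,"dz":1.65,"wx":0,"wy":0,"wz":-15.53,"hand":34},
    {"dx":9.78,"dy":-1.82,"dz":1.65,"wx":0,"wy":0,"wz":-15.53,"hand":34},
    {"dx":9.78,"dy":-1.82,"dz":1.65,"wx":0,"wy":0,"wz":-15.53,"hand":34},
    {"dx":9.78,"dy":-1.82,"dz":1.65,"wx":0,"wy":0,"wz":-15.53,"hand":34},
    {"dx":9.78,"dy":-1.82,"dz":1.65,"wx":0,"wy":0,"wz":-15.53,"hand":34},
    {"dx":9.78,"dy":-1.82,"dz":1.65,"wx":0,"wy":0,"wz":-15.53,"hand":34},
    {"dx":9.78,"dy":-1.82,"dz":1.65,"wx":0,"wy":0,"wz":-15.53,"hand":34},
    {"dx":9.78,"dy":-1.82,"dz":1.65,"wx":0,"wy":0,"wz":-15.53,"hand":34},
    {"dx":9.78,"dy":-1.82,"dz":1.65,"wx":0,"wy":0,"wz":-15.53,"hand":34},
    {"dx":9.78,"dy":-1.82,"dz":1.65,"wx":0,"wy":0,"wz":-15.53,"hand":34},
    {"dx":9.78,"dy":-1.82,"dz":1.65,"wx":0,"wy":0,"wz":-15.53,"hand":34}
  ]
}}

```text
clock: 3.1
eef_pos: [0.5786, -0.2662, 0.1605]
tool_rot: [0.689, 0.725, -0.0, 0.0]
ft_force: [-0.4, -0.3, -0.0]
grip_width: 0.0338
grasp_force: 0.0
```

```bash
python3 -c "
from h import *
o=bot.get_obs();print(o['joint_pos'],o['eef_pos'],o['grip_width'])
rel([.580,-.265,.046],down(93))
T=bot.camera('top');S=bot.camera('scene')
a=cv2.resize(T[135:225,295:385],(400,400),interpolation=2);b=cv2.resize(S[100:190,270:360],(400,400),interpolation=2)
cv2.imwrite('pics/app2.png',np.hstack([a,b])[:,:,::-1])"
```

```text
[-4.30990337e-01  5.54665205e-01  2.61072236e-01  1.27679112e+00
 -2.85301499e-04  1.08967692e+00] [ 0.57864984 -0.26616674  0.16053208] 0.03382109541450462
d [0.023 0.028 2.291] w [ 0.    0.01 -0.03] t 3.1
```

View pics/app2.png

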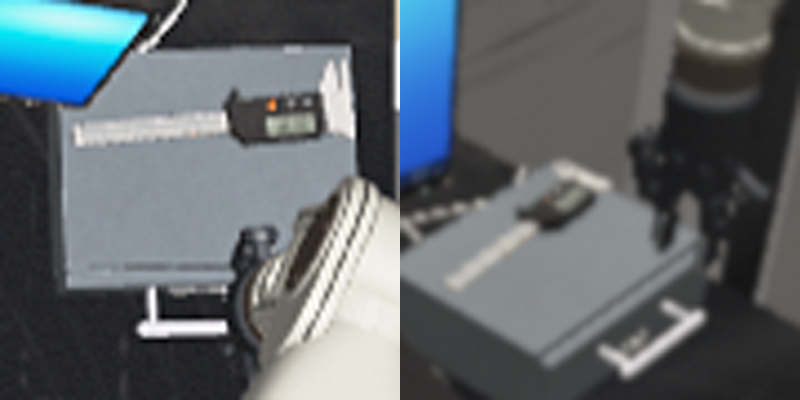

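The gripper hangs over the bar with the fingers across it, as planned (fingers near (665,210) in the scene crop). Now I'll descend, close and pull.

Request:
{"op": "drive_tool", "data": {
  "rows": [
    {"dx":0.02,"dy":0.03,"dz":0.8,"wx":0,"wy":0,"wz":0,"hand":34},
    {"dx":0.02,"dy":0.03,"dz":1.4,"wx":0,"wy":0,"wz":0,"hand":34},
    {"dx":0.02,"dy":0.03,"dz":1.8,"wx":0,"wy":0,"wz":0,"hand":34},
    {"dx":0.02,"dy":0.03,"dz":2.1,"wx":0,"wy":0,"wz":0,"hand":34},
    {"dx":0.02,"dy":0.03,"dz":2.29,"wx":0,"wy":0,"wz":0,"hand":34},
    {"dx":0.02,"dy":0.03,"dz":2.29,"wx":0,"wy":0,"wz":0,"hand":34}
  ]
}}

```text
clock: 3.8
eef_pos: [0.58, -0.2645, 0.0478]
tool_rot: [0.689, 0.725, -0.0, -0.0]
ft_force: [-6.6, 1.8, 8.5]
grip_width: 0.034
grasp_force: 5.0
```

Request:
{"op": "drive_tool", "data": {
  "rows": [
    {"dx":0,"dy":0,"dz":0,"wx":0,"wy":0,"wz":0,"hand":5},
    {"dx":0,"dy":0,"dz":0,"wx":0,"wy":0,"wz":0,"hand":5},
    {"dx":0,"dy":0,"dz":0,"wx":0,"wy":0,"wz":0,"hand":5},
    {"dx":0,"dy":0,"dz":0,"wx":0,"wy":0,"wz":0,"hand":5},
    {"dx":0,"dy":0,"dz":0,"wx":0,"wy":0,"wz":0,"hand":5}
  ]
}}

```text
clock: 4.3
eef_pos: [0.5818, -0.2649, 0.0469]
tool_rot: [0.689, 0.725, 0.0, 0.001]
ft_force: [-1.4, -0.4, 6.9]
grip_width: 0.0093
grasp_force: 58.5
```

Request:
{"op": "drive_tool", "data": {
  "rows": [
    {"dx":0,"dy":-0.15,"dz":0,"wx":0,"wy":0,"wz":0,"hand":5},
    {"dx":0,"dy":-0.5,"dz":0,"wx":0,"wy":0,"wz":0,"hand":5},
    {"dx":0,"dy":-1.0,"dz":0,"wx":0,"wy":0,"wz":0,"hand":5},
    {"dx":0,"dy":-1.5,"dz":0,"wx":0,"wy":0,"wz":0,"hand":5},
    {"dx":0,"dy":-2.0,"dz":0,"wx":0,"wy":0,"wz":0,"hand":5},
    {"dx":0,"dy":-2.4,"dz":0,"wx":0,"wy":0,"wz":0,"hand":5},
    {"dx":0,"dy":-2.7,"dz":0,"wx":0,"wy":0,"wz":0,"hand":5},
    {"dx":0,"dy":-2.8,"dz":0,"wx":0,"wy":0,"wz":0,"hand":5},
    {"dx":0,"dy":-2.86,"dz":0,"wx":0,"wy":0,"wz":0,"hand":5},
    {"dx":0,"dy":-2.9,"dz":0,"wx":0,"wy":0,"wz":0,"hand":5},
    {"dx":0,"dy":-2.9,"dz":0,"wx":0,"wy":0,"wz":0,"hand":5}
  ]
}}

```text
clock: 5.4
eef_pos: [0.4372, -0.2718, 0.0468]
tool_rot: [0.689, 0.725, 0.001, 0.001]
ft_force: [-0.2, 1.2, 8.3]
grip_width: 0.0087
grasp_force: 60.5
```

Request:
{"op": "drive_tool", "data": {
  "rows": [
    {"dx":0,"dy":-0.04,"dz":0,"wx":0,"wy":0,"wz":0,"hand":5},
    {"dx":0,"dy":-0.08,"dz":0,"wx":0,"wy":0,"wz":0,"hand":5},
    {"dx":0,"dy":-0.1,"dz":0,"wx":0,"wy":0,"wz":0,"hand":5},
    {"dx":0,"dy":-0.1,"dz":0,"wx":0,"wy":0,"wz":0,"hand":5}
  ]
}}

```text
clock: 5.8
eef_pos: [0.4371, -0.2718, 0.0469]
tool_rot: [0.688, 0.726, 0.005, 0.004]
ft_force: [12.7, 4.6, -1.2]
grip_width: 0.0088
grasp_force: 59.5
```

Request:
{"op": "drive_tool", "data": {
  "rows": [
    {"dx":0,"dy":-0.03,"dz":0,"wx":0,"wy":0,"wz":0,"hand":33},
    {"dx":0,"dy":0,"dz":0,"wx":0,"wy":0,"wz":0,"hand":33},
    {"dx":0,"dy":0,"dz":0,"wx":0,"wy":0,"wz":0,"hand":33},
    {"dx":0,"dy":0,"dz":-0.5,"wx":0,"wy":0,"wz":0,"hand":33},
    {"dx":0,"dy":0,"dz":-1.5,"wx":0,"wy":0,"wz":0,"hand":33},
    {"dx":1,"dy":0,"dz":-2.5,"wx":0,"wy":0,"wz":0,"hand":70},
    {"dx":2,"dy":-0.5,"dz":-3.2,"wx":0,"wy":0,"wz":1.7,"hand":70},
    {"dx":3,"dy":-0.5,"dz":-3.2,"wx":0,"wy":0,"wz":3.4,"hand":70},
    {"dx":4,"dy":-0.5,"dz":-3.2,"wx":0,"wy":0,"wz":5.1,"hand":70},
    {"dx":4,"dy":-0.5,"dz":-3.2,"wx":0,"wy":0,"wz":6.8,"hand":70},
    {"dx":4,"dy":-0.5,"dz":-3.2,"wx":0,"wy":0,"wz":8.5,"hand":70}
  ]
}}

```text
clock: 6.9
eef_pos: [0.3947, -0.0705, 0.2056]
tool_rot: [0.896, 0.445, -0.0, -0.001]
ft_force: [-0.0, 0.4, -0.0]
grip_width: 0.0698
grasp_force: 0.0
```

```bash
python3 -c "
from h import *
T=bot.camera('top');S=bot.camera('scene')
for c in ('top','scene'):
  for t in ('dumbbell_die','strip_die','die_boss','drawer_handle'): print(c,t,[(round(d['score'],2),np.round(d['extent'],1),onz(c,d['extent'][:2],.06)) for d in bot.look_for(c,t)[:2]])
a=cv2.resize(T[150:250,290:390],(400,400),interpolation=2);b=cv2.resize(S[120:220,280:380],(400,400),interpolation=2)
cv2.imwrite('pics/open.png',np.hstack([a,b])[:,:,::-1])"
```

```text
top dumbbell_die [(0.53, array([328.7, 212.9,   9.8,  32.3]), array([ 0.56163718, -0.21559237,  0.06      ]))]
top strip_die [(0.55, array([355.6, 214. ,  10.1,  32.8]), array([ 0.56010262, -0.31675715,  0.06      ]))]
top die_boss [(0.82, array([330.5, 215.4,   5.6,  28.1]), array([ 0.55239965, -0.22243452,  0.06      ]))]
top drawer_handle [(0.56, array([342.2, 224.1,  75. ,  55.5]), array([ 0.52086273, -0.26657431,  0.06      ]))]
scene dumbbell_die [(0.84, array([324.8, 188.1,  28.2,  21.2]), array([ 0.54527393, -0.19427245,  0.06      ]))]
scene strip_die []
scene die_boss [(0.51, array([325.2, 186.2,  24. ,  18.5]), array([ 0.55144572, -0.20420084,  0.06      ]))]
scene drawer_handle [(0.93, array([334.4, 185.6,  68.2,  50.5]), array([ 0.52923715, -0.23367356,  0.06      ]))]
```

View pics/open.png

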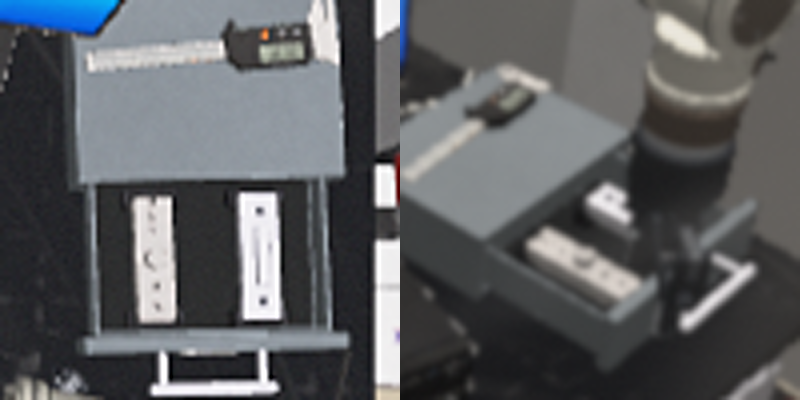

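The left die has a round boss, seen at about (152,260) in the top crop and (585,262) in the scene crop. The right one has the bar. I'll measure the left die.

```bash
python3 -c "
from h import *
np.set_printoptions(precision=4,suppress=True)
T=bot.camera('top'); g=cv2.cvtColor(T,cv2.COLOR_RGB2GRAY)[190:236,318:340]
g=cv2.resize(g,None,fx=8,fy=8,interpolation=cv2.INTER_LINEAR)
for th in (90,115,140):
  m=(g>th).astype(np.uint8); m=cv2.morphologyEx(m,3,np.ones((25,25),np.uint8))
  n,l,st,_=cv2.connectedComponentsWithStats(m)
  i=l[g.shape[0]//2-10+16, int((328.5-318)*8)]
  r=cv2.minAreaRect(cv2.findNonZero((l==i).astype(np.uint8))); 
  cs=np.array([onz('top',(318-.5+.5/8+p[0]/8,190-.5+.5/8+p[1]/8),.052) for p in cv2.boxPoints(r)])
  e=cs[1]-cs[0];f=cs[2]-cs[1]; L=e if np.linalg.norm(e)>np.linalg.norm(f) else f
  print(th,cs.mean(0),np.linalg.norm(e),np.linalg.norm(f),np.degrees(np.arctan(L[1]/L[0])))
print(onz('top',(290+152.5/4,150+260/4),.063))
rel([.55,-.218,.12],down(3))
"
```

```text
90 [ 0.5474 -0.2163  0.052 ] 0.08296903089220045 0.14027410692461842 0.3251995993755667
115 [ 0.5469 -0.2163  0.052 ] 0.08296430165586322 0.1393215558665032 0.3251995993755766
140 [ 0.5568 -0.2152  0.052 ] 0.03726262568224773 0.11898459264360467 3.1068773959800824
[ 0.5535 -0.213   0.063 ]
d [-0.438  4.196  1.701] w [-0.    0.    9.97] t 7.45
```

Request:
{"op": "drive_tool", "data": {
  "rows": [
    {"dx":-0.1,"dy":0.9,"dz":0,"wx":0,"wy":0,"wz":1.7,"hand":60},
    {"dx":-0.2,"dy":1.8,"dz":0.3,"wx":0,"wy":0,"wz":3.4,"hand":60},
    {"dx":-0.25,"dy":2.7,"dz":0.8,"wx":0,"wy":0,"wz":5.1,"hand":60},
    {"dx":-0.3,"dy":3.6,"dz":1.3,"wx":0,"wy":0,"wz":6.8,"hand":60},
    {"dx":-0.35,"dy":4.33,"dz":1.71,"wx":0,"wy":0,"wz":8.5,"hand":60},
    {"dx":-0.35,"dy":4.33,"dz":1.71,"wx":0,"wy":0,"wz":9.97,"hand":60},
    {"dx":-0.35,"dy":4.33,"dz":1.71,"wx":0,"wy":0,"wz":9.97,"hand":60},
    {"dx":-0.35,"dy":4.33,"dz":1.71,"wx":0,"wy":0,"wz":9.97,"hand":60}
  ]
}}

```text
clock: 8.25
eef_pos: [0.5579, -0.2181, 0.1197]
tool_rot: [1.0, 0.028, -0.0, -0.0]
ft_force: [-0.7, -0.8, 1.0]
grip_width: 0.06
grasp_force: 0.0
```

```bash
python3 -c "
from h import *
o=bot.get_obs();print(o['joint_pos'],o['eef_pos'],o['tool_rot'])
rel([.5565,-.215,.035],down(3))"
```

```text
[-3.72584104e-01  5.10052948e-01  7.53542625e-02  1.13653855e+00
  4.45825534e-05  2.71327973e+00] [ 0.55793948 -0.21805051  0.11973506] [ 9.99611788e-01  2.78607996e-02 -1.94324125e-04 -1.06468009e-04]
d [-0.025 -0.062  1.695] w [-0.    0.    0.04] t 8.25
```

Request:
{"op": "drive_tool", "data": {
  "rows": [
    {"dx":0,"dy":0,"dz":0.5,"wx":0,"wy":0,"wz":0,"hand":60},
    {"dx":0,"dy":0,"dz":1.0,"wx":0,"wy":0,"wz":0,"hand":60},
    {"dx":0,"dy":0,"dz":1.3,"wx":0,"wy":0,"wz":0,"hand":60},
    {"dx":0,"dy":0,"dz":1.5,"wx":0,"wy":0,"wz":0,"hand":60},
    {"dx":0,"dy":0,"dz":1.65,"wx":0,"wy":0,"wz":0,"hand":60},
    {"dx":0,"dy":0,"dz":1.7,"wx":0,"wy":0,"wz":0,"hand":60},
    {"dx":0,"dy":0,"dz":1.7,"wx":0,"wy":0,"wz":0,"hand":60}
  ]
}}

```text
clock: 8.95
eef_pos: [0.5585, -0.2179, 0.0354]
tool_rot: [1.0, 0.027, 0.0, 0.0]
ft_force: [0.2, -0.7, 0.7]
grip_width: 0.0599
grasp_force: 0.0
```

Request:
{"op": "drive_tool", "data": {
  "rows": [
    {"dx":-0.03,"dy":-0.05,"dz":0,"wx":0,"wy":0,"wz":0,"hand":60},
    {"dx":-0.03,"dy":-0.05,"dz":0,"wx":0,"wy":0,"wz":0,"hand":45},
    {"dx":-0.03,"dy":-0.05,"dz":0,"wx":0,"wy":0,"wz":0,"hand":30},
    {"dx":-0.03,"dy":-0.05,"dz":0,"wx":0,"wy":0,"wz":0,"hand":20},
    {"dx":-0.03,"dy":-0.05,"dz":0,"wx":0,"wy":0,"wz":0,"hand":20},
    {"dx":-0.03,"dy":-0.05,"dz":0,"wx":0,"wy":0,"wz":0,"hand":20},
    {"dx":-0.03,"dy":-0.05,"dz":0,"wx":0,"wy":0,"wz":0,"hand":20}
  ]
}}

```text
clock: 9.65
eef_pos: [0.557, -0.2154, 0.0356]
tool_rot: [1.0, 0.027, 0.001, 0.0]
ft_force: [-1.5, 1.1, 5.9]
grip_width: 0.0352
grasp_force: 61.2
```

Request:
{"op": "drive_tool", "data": {
  "rows": [
    {"dx":0,"dy":0,"dz":-0.2,"wx":0,"wy":0,"wz":0,"hand":20},
    {"dx":0,"dy":0,"dz":-0.6,"wx":0,"wy":0,"wz":0,"hand":20},
    {"dx":0,"dy":0,"dz":-1.2,"wx":0,"wy":0,"wz":0,"hand":20},
    {"dx":0,"dy":0,"dz":-2,"wx":0,"wy":0,"wz":0,"hand":20},
    {"dx":0,"dy":0,"dz":-2.8,"wx":0,"wy":0,"wz":0,"hand":20},
    {"dx":0,"dy":0,"dz":-3.6,"wx":0,"wy":0,"wz":0,"hand":20},
    {"dx":0,"dy":0,"dz":-4.2,"wx":0,"wy":0,"wz":0,"hand":20},
    {"dx":0,"dy":0,"dz":-4.6,"wx":0,"wy":0,"wz":0,"hand":20},
    {"dx":0,"dy":0,"dz":-4.6,"wx":0,"wy":0,"wz":0,"hand":20}
  ]
}}

```text
clock: 10.55
eef_pos: [0.5577, -0.2162, 0.268]
tool_rot: [1.0, 0.027, 0.003, 0.001]
ft_force: [0.4, -0.5, -5.1]
grip_width: 0.0347
grasp_force: 60.6
```

```bash
cat > goal.py <<'E'
from h import *
np.set_printoptions(precision=4,suppress=True)
yaw=np.radians(22); L=np.array([.6515,.407,.1463])
xs=np.array([np.cos(yaw),np.sin(yaw),0]); ys=np.array([-np.sin(yaw),np.cos(yaw),0])
n=-xs*np.cos(np.radians(55))+np.array([0,0,np.sin(np.radians(55))])
F=L+.110*n
# tool z=-n, tool x=ys, tool y = z cross x
M=R.from_matrix(np.c_[ys,np.cross(-n,ys),-n])
ahead=.0096
TCP=F+n*ahead
E
python3 -c "
from goal import *
o=bot.get_obs();print(o['eef_pos'],o['tool_rot'],o['joint_pos'],o['ft_force'],o['ft_torque'])
print('F',F,'TCP',TCP,'axes',M.as_matrix())
rel(TCP,M)
pre=TCP+n*.06; rel(pre,M); rel([.45,.15,.33],down(60))
S=bot.camera('scene');T=bot.camera('top')
a=cv2.resize(T[150:250,290:390],(400,400),interpolation=2);b=cv2.resize(S[100:200,280:380],(400,400),interpolation=2)
cv2.imwrite('pics/lift.png',np.hstack([a,b])[:,:,::-1])"
```

```text
[ 0.5577 -0.2162  0.268 ] [0.9996 0.0265 0.0026 0.0012] [-0.3696  0.4293  0.339   1.4748 -0.0003  2.7189] [ 0.3538 -0.5438 -5.054 ] [ 0.028  -0.0408  0.031 ]
F [0.593  0.3834 0.2364] TCP [0.5879 0.3813 0.2443] axes [[-0.3746  0.7595  0.5318]
 [ 0.9272  0.3069  0.2149]
 [-0.      0.5736 -0.8192]]
d [  1.235 -11.902   0.45 ] w [ -4.66   6.61 -21.01] t 10.55
d [  0.589 -11.676  -0.536] w [ -4.66   6.61 -21.01] t 10.55
d [-1.756 -7.424 -1.268] w [  0.06  -0.04 -11.39] t 10.55
```

View pics/lift.png

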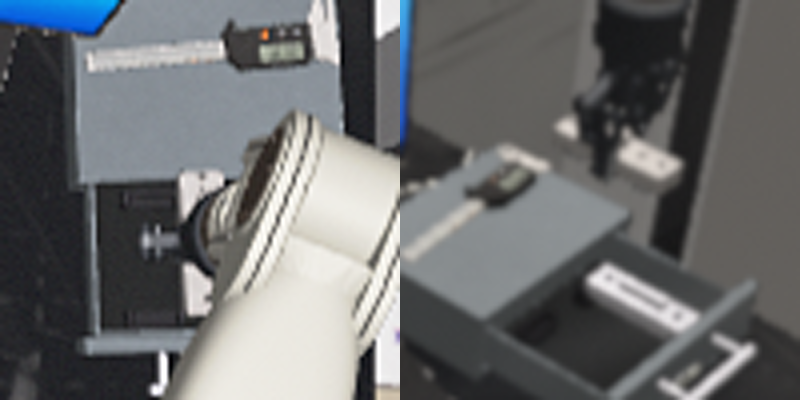

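The die hangs level in the gripper at about (620,150) in the scene crop. The strip die is still in its saddle and the drawer is open. Now I'll carry it over.

Request:
{"op": "drive_tool", "data": {
  "rows": [
    {"dx":-0.1,"dy":-0.3,"dz":-0.2,"wx":0,"wy":0,"wz":-0.6,"hand":20},
    {"dx":-0.25,"dy":-1.0,"dz":-0.4,"wx":0,"wy":0,"wz":-1.6,"hand":20},
    {"dx":-0.45,"dy":-1.8,"dz":-0.6,"wx":0,"wy":0,"wz":-2.8,"hand":20},
    {"dx":-0.65,"dy":-2.6,"dz":-0.8,"wx":0,"wy":0,"wz":-4.0,"hand":20},
    {"dx":-0.85,"dy":-3.4,"dz":-1.0,"wx":0,"wy":0,"wz":-5.2,"hand":20},
    {"dx":-1.05,"dy":-4.2,"dz":-1.1,"wx":0,"wy":0,"wz":-6.4,"hand":20},
    {"dx":-1.25,"dy":-5.0,"dz":-1.2,"wx":0,"wy":0,"wz":-7.6,"hand":20},
    {"dx":-1.45,"dy":-5.8,"dz":-1.25,"wx":0,"wy":0,"wz":-8.8,"hand":20},
    {"dx":-1.6,"dy":-6.6,"dz":-1.27,"wx":0,"wy":0,"wz":-10.0,"hand":20},
    {"dx":-1.7,"dy":-7.1,"dz":-1.27,"wx":0,"wy":0,"wz":-11.0,"hand":20},
    {"dx":-1.75,"dy":-7.42,"dz":-1.27,"wx":0,"wy":0,"wz":-11.4,"hand":20},
    {"dx":-1.75,"dy":-7.42,"dz":-1.27,"wx":0,"wy":0,"wz":-11.4,"hand":20}
  ]
}}

```text
clock: 11.85
eef_pos: [0.4479, 0.1519, 0.3258]
tool_rot: [0.865, 0.502, -0.002, -0.001]
ft_force: [0.2, 0.2, -4.7]
grip_width: 0.0353
grasp_force: 60.9
```

```bash
python3 -c "
from goal import *
o=bot.get_obs();print(o['eef_pos'],o['tool_rot'],o['joint_pos'],o['ft_force'],o['ft_torque'],o['grip_width'])
rel(TCP+n*.06,M);print(TCP+n*.06)
"; python3 - <<'E'
import sys; sys.path.insert(0,'.')
import os; os.chdir('.')
exec(open('m1.py').read().split('# base')[0])
E
```

```text
[0.4479 0.1519 0.3258] [ 0.8648  0.502  -0.0023 -0.0007] [0.3267 0.1699 0.131  1.5368 0.0005 2.4164] [ 0.2015  0.2164 -4.7171] [-0.0537  0.011   0.0448] 0.035265261209461836
d [ 4.835 -0.267  0.632] w [ -6.57   3.17 -10.01] t 11.85
[0.556  0.3684 0.2934]
((159.68832397460938, 182.2296905517578), (14.90091323852539, 17.395893096923828), 96.03368377685547) ((176.17108154296875, 237.73838806152344), (17.444622039794922, 19.332624435424805), 133.01409912109375)
lens [0.6511 0.4078 0.1471] 0.0008168868578667932
((160.07005310058594, 182.0985107421875), (14.635212898254395, 16.133773803710938), 85.93778991699219) ((176.11473083496094, 237.77745056152344), (16.909305572509766, 18.83355140686035), 134.1611785888672)
lens [0.6521 0.4071 0.1455] 0.0016619605263184661
((160.03688049316406, 182.36245727539062), (14.018243789672852, 16.18575668334961), 89.48107147216797) ((176.20510864257812, 237.6603240966797), (16.239608764648438, 18.347816467285156), 132.24322509765625)
lens [0.6511 0.4071 0.1468] 0.001981107925687954
```

```bash
cat > m3.py <<'E'
from h import *
from scipy.optimize import minimize
np.set_printoptions(precision=4,suppress=True)
G={c:cv2.cvtColor(bot.camera(c),cv2.COLOR_RGB2GRAY).astype(np.float32) for c in("top","scene")}
def samp(c,X):
    k,f,M=cam(c); q=(X-k['origin'])@M
    return cv2.remap(G[c],(k['cx']+f*q[:,0]/-q[:,2]).astype(np.float32),(k['cy']-f*q[:,1]/-q[:,2]).astype(np.float32),1).ravel()
a=np.linspace(0,2*np.pi,72,endpoint=False)
def ringX(r,p,yaw):
    Q=np.c_[np.zeros(72),r*np.cos(a),r*np.sin(a)]
    xs=np.array([np.cos(yaw),np.sin(yaw),0]);ys=np.array([-np.sin(yaw),np.cos(yaw),0]);n=-xs*np.cos(.95993)+np.array([0,0,np.sin(.95993)])
    return p[:3]+r*np.cos(a)[:,None]*ys+r*np.sin(a)[:,None]*np.cross(n,ys)
for cs in (("top","scene"),("top",),("scene",)):
  def cost(p):
    return sum(-sum(np.clip(samp(c,ringX(r,p,np.radians(22))),0,230).mean() for r in(.027,.030,.0315)) + sum(samp(c,ringX(r,p,np.radians(22))).clip(0,230).mean() for r in(.0345,.036,.039)) for c in cs)
  if len(cs)==2:
    r=min((minimize(cost,[.6515,.407,.1463+d],method='Nelder-Mead',options=dict(initial_simplex=None,xatol=1e-5)) for d in(-.005,0,.005)),key=lambda r:r.fun); P=r.x
    print("ring",P,r.fun)
# inner lens disc
# stand base, each camera
t=np.linspace(-.4,.4,60)
def base(p,c,edges,z=.012,W=.1,L=.125):
    M=R.from_euler('z',p[2]).as_matrix(); v=0
    for e in edges:
        for s,n in((1,-.004),(-1,.004)):
            q={'+x':np.c_[0*t+W/2+n,t*L],'-x':np.c_[0*t-W/2-n,t*L],'+y':np.c_[t*W,0*t+L/2+n],'-y':np.c_[t*W,0*t-L/2-n]}[e]
            v+=s*samp(c,np.c_[q,0*t]@M.T+[p[0],p[1],z]).clip(0,110).mean()
    return -v
for nm,fn in(("top",lambda p:base(p,"top",('+x','-x','-y'))),("scene",lambda p:base(p,"scene",('+x','-x','-y'))),("both",lambda p:base(p,"top",('+x','-x','-y'))+base(p,"scene",('-x','-y')))):
    r=min((minimize(fn,[.6727+dx,.4232+dy,.38+dw],method='Nelder-Mead',options=dict(xatol=1e-5)) for dx in(-.003,.003) for dy in(-.003,.003) for dw in(-.03,.03)),key=lambda r:r.fun)
    d=R.from_euler('z',-r.x[2]).apply(np.r_[P[:2]-r.x[:2],0])
    print(nm,r.x[:2],np.degrees(r.x[2]),r.fun,"lens in stand",d)
print(bot.get_obs()['clock'])
E
python3 m3.py
```

```text
ring [0.6498 0.4072 0.1481] -582.942138671875
top [0.6732 0.4229] 21.379786813911746 -179.86875915527344 lens in stand [-0.0275 -0.0061  0.    ]
scene [0.6747 0.4219] 20.767525834407152 -74.75323486328125 lens in stand [-0.0284 -0.005   0.    ]
both [0.6734 0.4225] 21.41956260139481 -244.3449249267578 lens in stand [-0.0276 -0.0057  0.    ]
12.05
```

```bash
sed -i 's/radians(22)/radians(21.5)/; s/\.6515,.407,.1463/.6503,.4072,.1475/' goal.py; python3 -c "
from goal import *
rel(TCP+n*.06,M);print(TCP+n*.06,TCP)
"
```

```text
d [ 4.865 -0.377  0.64 ] w [-6.54  3.16 -9.97] t 12.05
[0.5545 0.3694 0.2946] [0.5865 0.3821 0.2455]
```

Request:
{"op": "drive_tool", "data": {
  "rows": [
    {"dx":0.3,"dy":-0.02,"dz":0.02,"wx":-0.4,"wy":0.2,"wz":-0.6,"hand":20},
    {"dx":0.8,"dy":-0.06,"dz":0.08,"wx":-1.05,"wy":0.5,"wz":-1.6,"hand":20},
    {"dx":1.5,"dy":-0.1,"dz":0.15,"wx":-1.9,"wy":0.9,"wz":-2.9,"hand":20},
    {"dx":2.2,"dy":-0.17,"dz":0.25,"wx":-2.8,"wy":1.35,"wz":-4.3,"hand":20},
    {"dx":2.9,"dy":-0.22,"dz":0.35,"wx":-3.75,"wy":1.8,"wz":-5.7,"hand":20},
    {"dx":3.6,"dy":-0.28,"dz":0.45,"wx":-4.65,"wy":2.25,"wz":-7.1,"hand":20},
    {"dx":4.2,"dy":-0.33,"dz":0.55,"wx":-5.55,"wy":2.7,"wz":-8.5,"hand":20},
    {"dx":4.6,"dy":-0.36,"dz":0.6,"wx":-6.2,"wy":3.0,"wz":-9.5,"hand":20},
    {"dx":4.86,"dy":-0.38,"dz":0.64,"wx":-6.54,"wy":3.16,"wz":-9.97,"hand":20},
    {"dx":4.86,"dy":-0.38,"dz":0.64,"wx":-6.54,"wy":3.16,"wz":-9.97,"hand":20},
    {"dx":4.86,"dy":-0.38,"dz":0.64,"wx":-6.54,"wy":3.16,"wz":-9.97,"hand":20}
  ]
}}

```text
clock: 13.15
eef_pos: [0.554, 0.3688, 0.295]
tool_rot: [0.537, 0.788, 0.248, 0.169]
ft_force: [-0.1, -1.0, -4.0]
grip_width: 0.0351
grasp_force: 61.0
```

```bash
python3 -c "
from goal import *
o=bot.get_obs();print(o['eef_pos'],o['joint_pos'],o['ft_force'],o['grip_width'])
rel(TCP,M)
S=bot.camera('scene');T=bot.camera('top')
a=cv2.resize(T[140:240,110:210],(400,400),interpolation=2);b=cv2.resize(S[180:280,130:230],(400,400),interpolation=2)
cv2.imwrite('pics/pre.png',np.hstack([a,b])[:,:,::-1])"
```

```text
[0.554  0.3688 0.295 ] [ 0.658   0.1441 -0.1609  0.6752 -0.1614  1.8053] [-0.11   -1.0498 -3.9622] 0.035083564515864
d [0.011 0.008 1.214] w [-0.01  0.01 -0.01] t 13.15
```

View pics/pre.png

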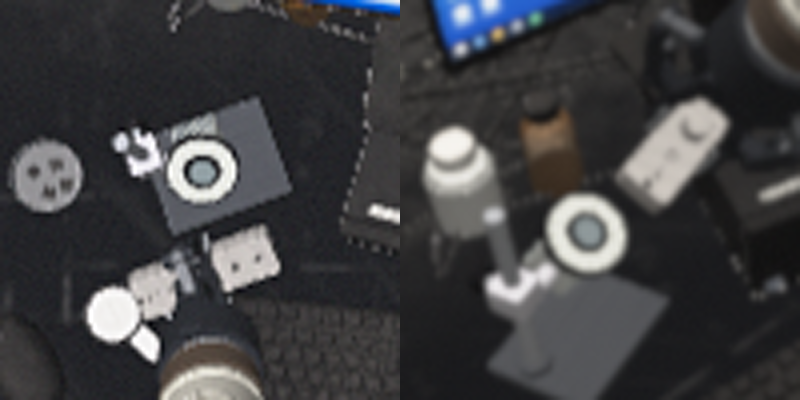

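The die is held above the lens with its boss side up. In the top crop its ends lie near (130,290) and (280,250). I'll check its offset along the fingers against a projection.

```bash
python3 -c "
from goal import *
o=bot.get_obs();Mt=R.from_quat(o['tool_rot'])
T=bot.camera('top')
im=cv2.resize(T[140:240,110:210],(600,600),interpolation=2);S=bot.camera('scene');im2=cv2.resize(S[180:280,130:230],(600,600),interpolation=2)
h=.0016
for z in (h,h-.018):
  for c,I,off in(('top',im,(110,140)),('scene',im2,(130,180))):
    q=[((proj(c,o['eef_pos']+Mt.apply([x,y,z]))-off+.5)*6).astype(int) for x,y in((-.059,-.018),(.059,-.018),(.059,.018),(-.059,.018))]
    cv2.polylines(I,[np.array(q)],True,(255,0,0) if z==h else (0,255,0),1)
cv2.imwrite('pics/ov.png',np.hstack([im[200:,:400],im2[:400,200:]])[:,:,::-1])"
```

```text
(no output)
```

View pics/ov.png

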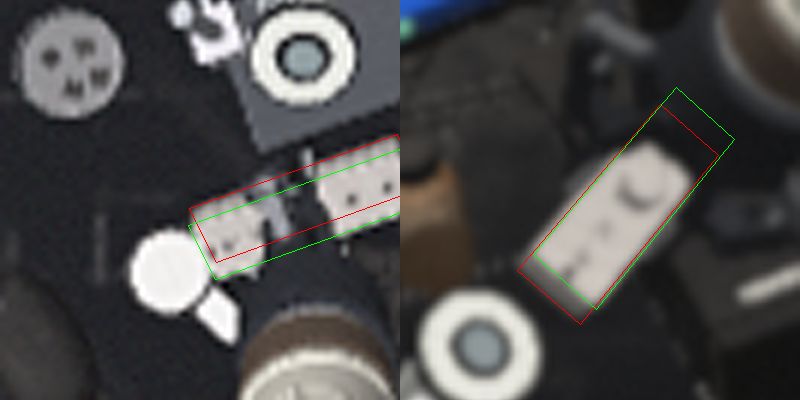

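The overlay matches the die's visible end in both views to about 1 mm. Moving in to the focus.

Request:
{"op": "drive_tool", "data": {
  "rows": [
    {"dx":0,"dy":0,"dz":0.15,"wx":0,"wy":0,"wz":0,"hand":20},
    {"dx":0,"dy":0,"dz":0.4,"wx":0,"wy":0,"wz":0,"hand":20},
    {"dx":0,"dy":0,"dz":0.7,"wx":0,"wy":0,"wz":0,"hand":20},
    {"dx":0,"dy":0,"dz":1.0,"wx":0,"wy":0,"wz":0,"hand":20},
    {"dx":0,"dy":0,"dz":1.15,"wx":0,"wy":0,"wz":0,"hand":20},
    {"dx":0.01,"dy":0.01,"dz":1.2,"wx":0,"wy":0,"wz":0,"hand":20},
    {"dx":0.01,"dy":0.01,"dz":1.2,"wx":0,"wy":0,"wz":0,"hand":20},
    {"dx":0.01,"dy":0.01,"dz":1.2,"wx":0,"wy":0,"wz":0,"hand":20},
    {"dx":0.01,"dy":0.01,"dz":1.2,"wx":0,"wy":0,"wz":0,"hand":20}
  ]
}}

```text
clock: 14.25
eef_pos: [0.5867, 0.3839, 0.2486]
tool_rot: [0.536, 0.788, 0.25, 0.17]
ft_force: [-0.6, -0.3, -4.2]
grip_width: 0.0354
grasp_force: 61.0
```

```bash
sed -n '1,26p' m3.py > m4.py; python3 m4.py; python3 -c "
from goal import *
o=bot.get_obs();print(o['eef_pos'],o['joint_pos'],o['ft_force'],o['ft_torque'],o['grip_width'],np.abs(o['joint_vel']).max())
rel(TCP,M)
S=bot.camera('scene');T=bot.camera('top')
a=cv2.resize(T[140:240,110:210],(400,400),interpolation=2);b=cv2.resize(S[180:280,130:230],(400,400),interpolation=2)
cv2.imwrite('pics/fin.png',np.hstack([a,b])[:,:,::-1])"
```

```text
ring [0.6494 0.4068 0.1495] -508.8009948730469
[0.5866 0.3838 0.2485] [ 0.6424  0.2406 -0.169   0.5632 -0.1515  1.79  ] [ 0.6701  0.591  -3.1856] [-0.3855  1.0063  0.0184] 0.03531715717926147 0.004080810954804745
d [-0.032 -0.048  0.04 ] w [ 0.04 -0.02  0.01] t 14.35
```

View pics/fin.png

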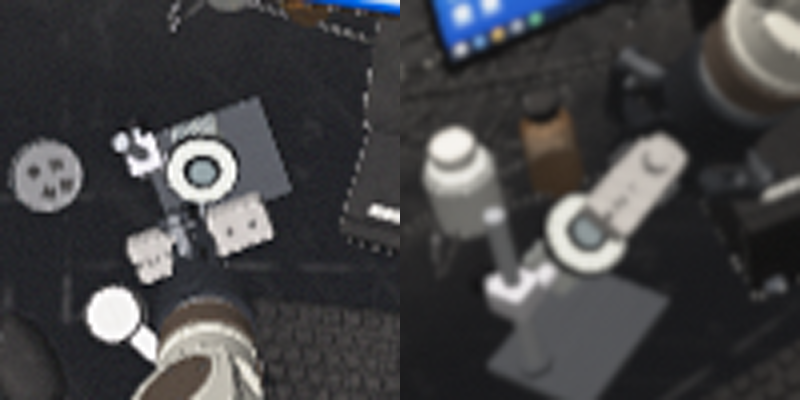

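The ring, stand and gauge look undisturbed, and the die's boss side (boss at (660,150)) sits over the lens axis. I'll correct the small remaining error.

Request:
{"op": "drive_tool", "data": {
  "rows": [
    {"dx":-0.03,"dy":-0.05,"dz":0.04,"wx":0.04,"wy":-0.02,"wz":0.01,"hand":20},
    {"dx":-0.03,"dy":-0.05,"dz":0.04,"wx":0.04,"wy":-0.02,"wz":0.01,"hand":20},
    {"dx":-0.03,"dy":-0.05,"dz":0.04,"wx":0.04,"wy":-0.02,"wz":0.01,"hand":20},
    {"dx":-0.03,"dy":-0.05,"dz":0.04,"wx":0.04,"wy":-0.02,"wz":0.01,"hand":20},
    {"dx":-0.03,"dy":-0.05,"dz":0.04,"wx":0.04,"wy":-0.02,"wz":0.01,"hand":20}
  ]
}}

```text
clock: 14.95
eef_pos: [0.5863, 0.382, 0.2445]
tool_rot: [0.537, 0.788, 0.248, 0.169]
ft_force: [-0.8, -0.2, -3.5]
grip_width: 0.035
grasp_force: 61.0
```

```bash
python3 -c "
from goal import *
o=bot.get_obs();print(o['eef_pos'],o['ft_force'],np.abs(o['joint_vel']).max())
rel(TCP,M)
Mt=R.from_quat(o['tool_rot'])
h=.0016
T=bot.camera('top')
im=cv2.resize(T[140:240,110:210],(600,600),interpolation=2);S=bot.camera('scene');im2=cv2.resize(S[180:280,130:230],(600,600),interpolation=2)
for z in (h,h-.018):
  for c,I,off in(('top',im,(110,140)),('scene',im2,(130,180))):
    q=[((proj(c,o['eef_pos']+Mt.apply([x,y,z]))-off+.5)*6).astype(int) for x,y in((-.059,-.018),(.059,-.018),(.059,.018),(-.059,.018))]
    cv2.polylines(I,[np.array(q)],True,(255,0,0) if z==h else (0,255,0),1)
cv2.imwrite('pics/ov2.png',np.hstack([im[200:,100:500],im2[:400,200:]])[:,:,::-1])"
```

```text
[0.5863 0.382  0.2445] [-0.7724 -0.1713 -3.4618] 0.0014561271448692193
d [ 0.     0.013 -0.014] w [-0.01  0.01 -0.  ] t 14.95
```

View pics/ov2.png

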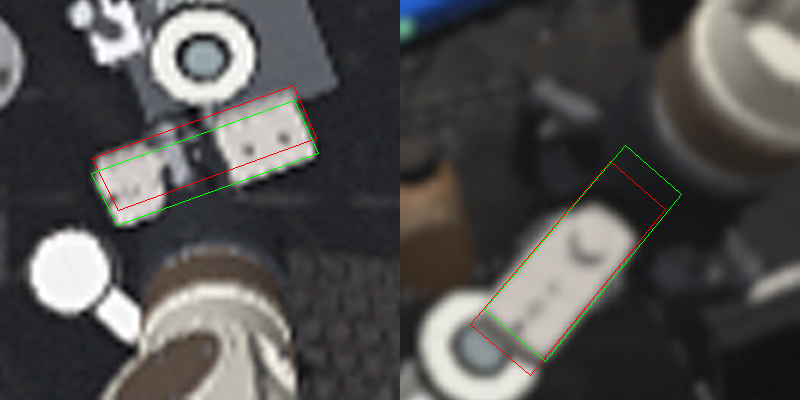

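```bash
python3 -c "
from h import *
T=bot.camera('top'); g=cv2.cvtColor(T,cv2.COLOR_RGB2GRAY).astype(float)[243:253,334:352]; w=np.clip(g-60,0,None)
y=243+(w*np.arange(10)[:,None]).sum()/w.sum(); print(y,onz('top',(342.5,y),.055), onz('top',(342,-.0249*342+216.6114),.055))
print([d['extent'] for d in bot.look_for('top','strip_die')[:1]],[d['extent'] for d in bot.look_for('top','thickness_gauge')[:1]])"
```

```text
246.67622793553338 [ 0.43664634 -0.26914468  0.055     ] [ 0.58141617 -0.26653542  0.055     ]
[[354.1, 215.4, 12.7, 31.5]] [[140.8, 222.8, 18.1, 15.9]]
```

The drawer is 145 mm out, the other things are in place and the die is at the focus, so I'm handing the job in.

```bash
python3 -c "
from workcell import bot
print(bot.job_done())"
```

```text
the job is handed in; nothing more can be done
None
```

I pulled the drawer out to its stop (about 145 mm) and handed in with the dumbbell die held still at the camera focus, blade facing the lens; the tool was within about 1 mm of its target pose by its own readings, and the lens position came from the pictures, good to about 2 mm.

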